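# Seat the largest balance weight in its holder and close the hold-down bar

## Task

Put the largest of the three balance weights away, upright, in its transport holder: it drags in the nest and does not sink by itself, so press it gently down and feel until it sits fully home on the rubber seat. Let go of it, and only then swing the hinged hold-down bar over and lower it gently until it rests on the weight. Leave the other weights and the things around alone.

Things in the scene. Friction and masses are not known exactly. Their poses are not given: they have to be found in the camera images.
- weight_big_centre (a point): Centre, half-way up (29 mm above its underside), of the largest of three balance weights: bare grey steel, 0.5 kg, 58 mm tall; body 38 mm in diameter, straight-sided for its lowest 36 mm (grip it there), narrowing to a knob 23 mm wide with a 15 mm flat top. Two similar smaller weights stand near.
- holder: Transport holder bolted to the bench: base plate 150 x 100 x 9 mm with a square nest. Origin on the bench under the nest's axis; x from the nest to the bar's hinge, y across the two sprung white cheeks, z up. The cheeks drag on the weight below a height of 43 mm: sinking it takes 3 to 9 N of push beyond its own weight (up to 20 N in the flare), and it stays where it is left.
- nest_mouth (a point): Centre of the nest's open mouth, on its vertical axis, 55 mm above the bench, level with its highest edges. Across the holder's x two fixed walls leave 40 mm; across its y two sprung plastic cheeks stand 35 mm apart and give way to the 38 mm weight. All are flared over the top 13 mm.
- seat: Foot of the seat in the nest; origin as the holder's. It carries a 32 mm rubber pad on a screw that is set anew each time: pad top 12 to 28 mm above the bench, not given and hidden under the weight, so it must be felt. On the pad, resistance rises steeply, 20 N per mm. Home = the weight bears on the pad (5 N is ample); over 25 N on the pad spoils it.
- hold_bar (a joint): Angle of the hold-down bar about its hinge: 0 = level over the nest, growing as it swings up and back. It starts leaning open at 1.78 to 1.88 rad (stop at 1.9) and falls shut by itself from below about 1.3. On a seated weight it comes to rest at 0.01 to 0.23 rad; its own 0.3 kg is enough to hold.
- bar_tip (a point): Middle of the bar's free end, a steel tab 24 mm long, 22 mm wide along the holder's y, 14 mm thick, 128 mm from the hinge axis. It can be pinched across its 22 mm sides from above and carried round. A rubber bumper under the bar, 80 mm from the hinge, meets the weight's knob; it must not strike it with more than 30 N.
- bar_hinge (a point): Point on the bar's hinge axis: 80 mm from the nest's axis along the holder's x, 88 mm above the bench. The axis runs along the holder's y; the bar's end moves in the vertical plane through this point and the nest's axis.
- weight_mid: Smaller balance weight, brass, 30 mm wide, 45 mm tall; leave it. Origin under its centre.
- weight_small: Smallest balance weight, brass, 24 mm wide, 36 mm tall; leave it. Origin under its centre.
- timer: White bench timer 62 x 66 x 19 mm; leave it. Origin under its centre.
- jar: White sample jar, 59 mm wide, 68 mm tall; leave it. Origin under its centre.
- beaker: Glass beaker, 55 mm wide, 71 mm tall; leave it. Origin under its centre.

How it is judged:
On the way:
1. the largest weight stands upright in the nest, bearing on the seat and let go, while the bar is still open (contact force between seat and weight_big above 1.5 N and horizontal distance between weight_big_centre and nest_mouth below 0.005 m and angle between weight_big_centre's own z axis and vertical below 0.1 rad and contact force between the fingers and weight_big below 0.2 N and value of joint hold_bar above 1 rad), for 0.2 s.
At the end, for the whole second after the job is handed in: The largest weight stands upright (within 0.1 rad) in the nest (axis within 5 mm of the nest's), bears on the seat with more than 1.5 N, the bar lies over it (below 0.35 rad) and rests on it with more than 0.4 N, and both are released and still (contact force between seat and weight_big above 1.5 N and horizontal distance between weight_big_centre and nest_mouth below 0.005 m and angle between weight_big_centre's own z axis and vertical below 0.1 rad and contact force between the fingers and weight_big below 0.2 N and contact force between hold_bar and weight_big above 0.4 N and value of joint hold_bar below 0.35 rad and contact force between the fingers and hold_bar below 0.2 N and linear speed of weight_big below 0.02 m/s); the robot touches nothing.
It fails at once if the seat's pad is pressed with more than 25 N (contact force between seat and weight_big above 25 N).
It fails at once if the bar strikes or presses the weight with more than 30 N (contact force between hold_bar and weight_big above 30 N).
It fails at once if the weight is tipped over (angle between weight_big_centre's own z axis and vertical above 0.7 rad).
It fails at once if another weight or a thing around is shifted by more than 25 mm (distance of any of weight_mid, weight_small, timer, jar, beaker from where it was at the start of the episode above 0.025 m).
It also fails if it takes over 72 s, if anything falls off the work surface, if the arm or the gripper's body presses on something with over 40 N, if the wrist force passes 120 N, or if a joint passes its speed limit or range.

## Robot

A 6-joint arm with a two-finger parallel gripper is mounted at the origin on a cart in front of the work surface, level with it; the furniture and walls round the work are solid. World frame = base frame: x ahead of the robot, y to its left, z up, the work surface at z = 0. Lengths are in m, angles in rad, forces in N, time in s.
With the tool pointing down it reaches from about 0.35 to 0.975 m from the base axis. Payload 4.9 kg.
Tool frame: the origin (TCP) lies on the centre line of the jaws, within the pads' length; the fingertips stand ctrl.tcp_to_tips ahead of it and the grasp point (between the pads) lies 3 mm ahead of it (ctrl.tcp_to_tips is the distance from the TCP to the fingertips, in m); z points along the fingers, y is the direction in which the jaws open and shut (so a half turn about z gives the same grasp; the last joint's range is limited). The gripper opens to 85 mm and grips with 20 to 120 N. Pads are 22 mm wide; open, the fingers measure 114 mm over their backs; the gripper's body (76 mm by 85 mm) begins 54 mm behind the grasp point. The pads swing forward as they close: fully open they stand 13 mm farther back than shut.
Start: joints at [1.024, 0.053, 1.613, -0, 1.476, -0.119], TCP at [0.259, 0.569, 0.253] pointing down, gripper open.
Joint ranges: [-3.01, 3.01], [-1.01, 2.22], [0.06, 2.58], [-1.02, 4.17], [0.09, 2.62], [-3.14, 3.14]. Speed limits (rad/s): [2.57, 2.57, 3.14, 3.14, 3.14, 3.14].

## Interface

Orientations are given as a rotation vector (axis times angle).
In Python, from station import ctrl, vision gives the robot as it stands.
- The arm moves only by the tool jog_arm, never from a script. Its argument "deltas" is a list of rows, each a list of 7 numbers: the turn, a rotation vector about the tool's x, y, z in rad, then the shift along the tool's x, y, z in cm, then the opening, from 0 (shut) to 1 (fully open). A call has 1 to 12 rows; each row shifts and turns the commanded pose from where the row before left it, along the tool's axes as they then stand; what a row does not reach is not made up. A row lasts 1/12 s, in which the tool goes at most 41.7 mm and 7.16 degrees, less where a joint would pass 70% of its speed; a pose out of reach is approached as far as the arm can. A call with a gripper value outside its range is refused whole. The fingers move at their own pace and stop on an object; "grip_force" is the grip in N (left out, the last holds). Time passes only in rows, so rows that do not move let the fingers close. It gives the time, the measured TCP pose, the force and the opening at its end, in the units of the state.
- ctrl.get_obs(): the state, without advancing time (a new reading comes with each control period).
- vision.get_image(name): name is "scene" or "top" or "wrist"; returns (picture, depth): 400x640x3 uint8, red, green, blue; 400x640 float32, m along the optical axis (not along the pixel's ray), 0 where there is no reading.
- vision.calibration(name): a dict with "fx", "fy", "cx", "cy" (pixels), "rvec" (rotation vector, rad) and "tvec" (3), from world to camera coordinates, as OpenCV has them; the wrist camera has in their place "hand_eye" (4x4, takes a point from camera to tool coordinates, whose origin is the TCP and whose axes are the flange's). Camera axes: x right, y down, z forward; pixel columns grow to the right and rows downward; lengths in m; the calibration is good to about 2 mm. A picture is of the moment at which its call begins: read the wrist's pose just before it. calibration takes no time and is no camera call.
- ctrl.finish_job(): hands the job in, once; it reports no verdict.
The state is a dict: "t": time; "q": joint angles; "dq": joint speeds; "effort": joint torques, N m; "tool_pos": TCP position; "tool_rot": TCP orientation; "contact_force": force on the tool from outside, world axes, zero at the start; "wrist_torque": the same for the moment, N m; "opening": finger opening in m.
Only numpy, scipy, OpenCV 4.12 (cv2) and the standard library are available. Lean on these libraries where they do the work, as an engineer would, in place of code of your own. Each camera call takes 0.05 s, during which the arm holds its last target. There are 200 camera calls.

## Working session

There is one attempt and no reset: what is moved stays moved. The work goes in short steps, Python scripts to look and compute and a tool call to move; the robot and the scene stay as the last step left them, time stands still between calls to the robot, and variables do not carry over. Pictures are saved under pics/ and viewed, about 8 in all and at most 12, crops included, and the job is handed in when it is done.

Besides the shell and the picture viewer there is one more tool, called as name(argument=value, ...), one argument or row to a line, values as JSON. jog_arm: Moves the arm, as the interface text tells. Its arguments: {"type":"object","properties":{"deltas":{"type":"array"},"grip_force":{"type":"number"}},"required":["deltas"]}

```bash
mkdir -p pics; ls; cat > h.py <<'E'
import numpy as np, cv2
from scipy.spatial.transform import Rotation as R
from station import ctrl, vision
def obs(): return ctrl.get_obs()
def cloud(name):
    o=obs(); im,d=vision.get_image(name); c=vision.calibration(name)
    v,u=np.mgrid[0:400,0:640]
    P=np.stack([(u-c['cx'])/c['fx']*d,(v-c['cy'])/c['fy']*d,d],-1)
    if 'hand_eye' in c:
        T=np.array(c['hand_eye']); P=P@T[:3,:3].T+T[:3,3]
        P=P@R.from_rotvec(o['tool_rot']).as_matrix().T+np.array(o['tool_pos'])
    else:
        M=R.from_rotvec(np.ravel(c['rvec'])).as_matrix(); P=(P-np.ravel(c['tvec']))@M
    P[d==0]=np.nan
    return im,d,P
def save(im,n): cv2.imwrite('pics/'+n,im[:,:,::-1])
E
python3 - <<'E'
from h import *
o=obs(); print(o, ctrl.tcp_to_tips)
for n in ('scene','top','wrist'):
    im,d,P=cloud(n); save(im,n+'0.png'); np.savez('pics/'+n+'0.npz',im=im,P=P)
print(R.from_rotvec(o['tool_rot']).as_matrix())
E
```

```text
pics
{'t': 0.0, 'q': array([ 1.02399083e+00,  5.33372151e-02,  1.61430827e+00, -8.43703071e-07,
        1.47599966e+00, -1.18999025e-01]), 'dq': array([-0.00066861,  0.00133935, -0.00074219,  0.00099432, -0.00016598,
       -0.00040891]), 'effort': array([ 1.99218761e-03, -3.93693030e+01, -3.70174062e+01, -7.50699019e-05,
        7.33627821e-03,  9.24059634e-06]), 'tool_pos': array([0.25899085, 0.56817155, 0.25206663]), 'tool_rot': array([-6.66741413e-01, -3.06933904e+00,  3.04681828e-03]), 'contact_force': array([ 0.00195744,  0.88955836, -0.5059591 ]), 'wrist_torque': array([ 0.01609675, -0.01168109,  0.06282464]), 'opening': 0.08552418395870755} 0.022
[[-9.09877882e-01  4.14874802e-01 -1.06649707e-03]
 [ 4.14876102e-01  9.09876225e-01 -1.75365195e-03]
 [ 2.42834321e-04 -2.03807327e-03 -9.99997894e-01]]
```

View pics/top0.png

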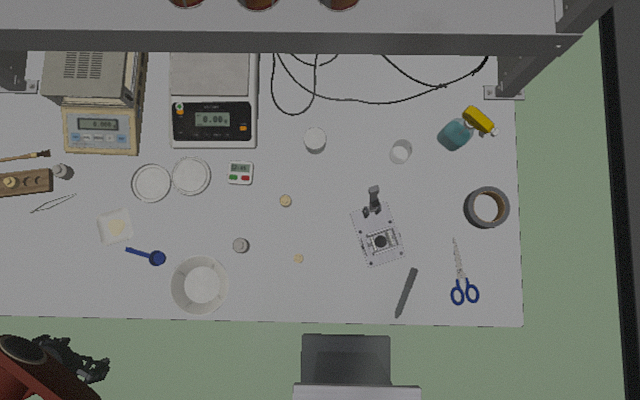

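View pics/scene0.png

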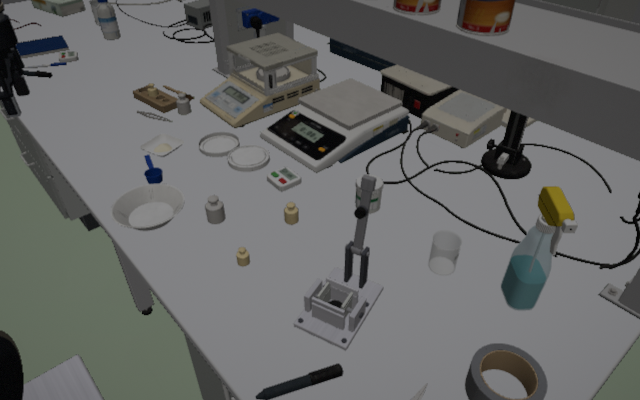

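The top view shows the big grey weight at (240,245), the brass weights at (285,200) and (298,258), the nest at about (380,241), and the open bar up to (374,188). The scene view agrees: weight at (215,210), nest at (335,300), bar tip at (368,182).

```bash
python3 - <<'E'
from h import *
z=np.load('pics/top0.npz');im,P=z['im'],z['P']
for n,(u,v) in dict(big=(240,245),mid=(285,200),small=(298,258),nest=(380,241),tip=(374,188),hinge=(373,210),table=(320,230),shelf=(300,40),jar=(315,140),beaker=(401,150)).items():
    print(n,P[v,u].round(4))
# weight
def near(P,x,y,r,z0,z1):
    q=P.reshape(-1,3); m=(np.hypot(q[:,0]-x,q[:,1]-y)<r)&(q[:,2]>z0)&(q[:,2]<z1); return q[m]
b=P[245,240]; q=near(P,b[0],b[1],.04,.012,.09); print('big',len(q),q.mean(0),q.min(0),q.max(0))
q=near(P,b[0],b[1],.04,.05,.09);print(len(q),q.mean(0))
n=P[241,380]; 
# plate corners at z~9mm
c=vision.calibration('top'); print(c)
big=cv2.resize(im[175:280,330:430],None,fx=6,fy=6,interpolation=cv2.INTER_CUBIC)[:600]; 
cv2.imwrite('pics/crop.png',big[:,:,::-1])
E
```

```text
big [0.4914 0.2956 0.0598]
mid [0.6083 0.1888 0.0423]
small [0.4626 0.1521 0.0372]
nest [ 0.5097 -0.0548  0.0239]
tip [ 0.6133 -0.0204  0.2261]
hinge [ 0.5805 -0.0303  0.095 ]
table [ 5.366e-01  9.880e-02 -2.000e-04]
shelf [0.9    0.1416 0.3338]
jar [0.76   0.1149 0.0675]
beaker [ 0.754  -0.1131 -0.0009]
big 198 [0.49185626 0.29674513 0.04301849] [0.47460559 0.28077402 0.01233994] [0.51005598 0.3178873  0.06126365]
67 [0.49288358 0.29923852 0.05638904]
{'fx': 488.08021440261, 'fy': 488.08021440261, 'cx': 319.0767893815751, 'cy': 191.8132535555447, 'rvec': array([ 2.15349468, -2.11406911,  0.14142361]), 'tvec': array([0.0905862 , 0.63165867, 1.19009982])}
```

View pics/crop.png

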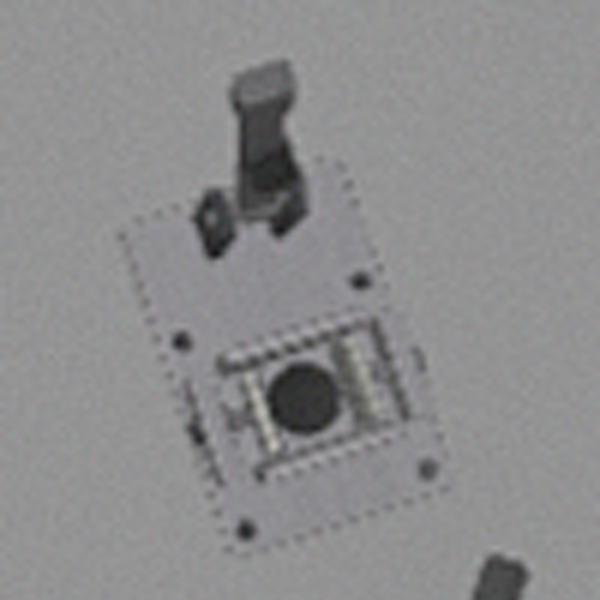

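```bash
python3 - <<'E'
from h import *
print(np.round(vision.calibration('wrist')['hand_eye'],4), vision.calibration('wrist')['fx'])
c=vision.calibration('top');M=R.from_rotvec(c['rvec']).as_matrix();C=-M.T@c['tvec']
def ray(u,v,z):
    d=M.T@np.array([(u-c['cx'])/c['fx'],(v-c['cy'])/c['fy'],1]); return C+d*(z-C[2])/d[2]
K=[ray(330+(a+.5)/6-.5,175+(b+.5)/6-.5,.009) for a,b in((122,232),(330,158),(448,488),(232,550))]
K=np.array(K);print(K.round(4))
for i in range(4): print(np.linalg.norm(K[i]-K[(i+1)%4]))
print('yaws',[np.degrees(np.arctan2(*(a-b)[1::-1])) for a,b in((K[0],K[3]),(K[1],K[2]))],np.degrees(np.arctan2(*(K[0]-K[1])[1::-1])))
P=np.load('pics/top0.npz')['P']; 
print('pad',ray(380,240.8,.024),P[237:246,377:384].reshape(-1,3).mean(0))
print('tip',P[186:191,371:377,:].reshape(-1,3).mean(0)); 
print('big knob',ray(240,244,.058))
w=np.load('pics/wrist0.npz'); save(w['im'],'x.png'); print(np.nanmin(w['P'],axis=(0,1)),np.nanmax(w['P'],axis=(0,1)))
E
```

```text
[[-3.000e-04 -9.598e-01 -2.807e-01  7.180e-02]
 [ 1.000e+00 -1.000e-04 -5.000e-04  1.000e-04]
 [ 5.000e-04 -2.807e-01  9.598e-01 -1.210e-01]
 [ 0.000e+00  0.000e+00  0.000e+00  1.000e+00]] 318.9241215546812
[[ 0.5809  0.0218  0.009 ]
 [ 0.6149 -0.0682  0.009 ]
 [ 0.4736 -0.1184  0.009 ]
 [ 0.4456 -0.0265  0.009 ]]
0.09612819940150724
0.1499007147457967
0.096088159335402
0.14364647614187537
yaws [np.float64(19.61305133339736), np.float64(19.56387096521248)] 110.66593479441867
pad [ 0.510219   -0.05479174  0.024     ] [ 0.50990731 -0.05516617  0.02044612]
tip [ 0.61478058 -0.02011533  0.21680273]
big knob [0.49390494 0.2960134  0.058     ]
[-0.55257297 -1.13367632 -0.86092733] [0.75029188 1.73744098 0.32910253]
```

jog_arm(
  deltas=[
    [0,0,-0.111,0,0,0.7,1],
    [0,0,-0.111,0,0,0.7,1],
    [0,0,-0.111,0,0,0.7,1],
    [0,0,-0.111,0,0,0.7,1],
    [0,0,-0.111,0,0,0.7,1],
    [0,0,-0.111,0,0,0.7,1],
    [0,0,-0.111,0,0,0.8,1],
  ],
)

```text
t: 0.73
tool_pos: [0.2592, 0.5685, 0.2027]
tool_rot: [0.554, -3.092, 0.001]
contact_force: [0.1, -0.3, -0.3]
opening: 0.0852
```

jog_arm(
  deltas=[
    [0,0,0,0,-3.9,0,1],
    [0,0,0,0,-3.9,0,1],
    [0,0,0,0,-3.9,0,1],
    [0,0,0,0,-3.9,0,1],
    [0,0,0,0,-3.9,0,1],
    [0,0,0,0,-3.9,0,1],
    [0,0,0,0,-3.9,0,1],
    [0,0,0,0,-3.9,0,1],
    [0,0,0,0,-3.9,0,1],
  ],
)

```text
t: 1.48
tool_pos: [0.3794, 0.2371, 0.2031]
tool_rot: [-0.546, 3.094, -0.0]
contact_force: [0.3, -0.0, -0.8]
opening: 0.0852
```

jog_arm(
  deltas=[
    [0,0,0,0,-3.9,0,1],
    [0,0,0,0,-3.9,0,1],
    [0,0,0,0,-3.9,0,1],
    [0,0,0,0,-3.9,0,1],
    [0,0,0,0,-3.9,0,1],
    [0,0,0,0,-3.9,0,1],
    [0,0,0,0,-3.9,0,1],
    [0,0,0,0,-3.9,0,1],
    [0,0,0,0,-0.6,0,1],
    [0,0,0,0,0,0,1],
    [0,0,0,0,0,0,1],
  ],
)

```text
t: 2.4
tool_pos: [0.4878, -0.0597, 0.2028]
tool_rot: [0.544, -3.093, -0.002]
contact_force: [-0.3, 0.2, -0.0]
opening: 0.0852
```

```bash
python3 - <<'E'
from h import *
im,d,P=cloud('wrist'); o=obs(); print(o['t'],o['tool_pos'],o['q'],o['contact_force'],np.degrees(np.arctan2(*R.from_rotvec(o['tool_rot']).as_matrix()[1::-1,1])))
save(im,'w1.png'); np.savez('pics/w1.npz',im=im,P=P,d=d,tp=o['tool_pos'],tr=o['tool_rot'])
E
```

```text
2.45 [ 0.48769391 -0.05906012  0.20288025] [-2.72406222e-01 -2.38874098e-01  1.97012453e+00  5.17440800e-04
  1.41144956e+00 -2.19303837e+00] [-0.16950678  1.0195788   0.49974576] 110.03937712495872
```

View pics/w1.png

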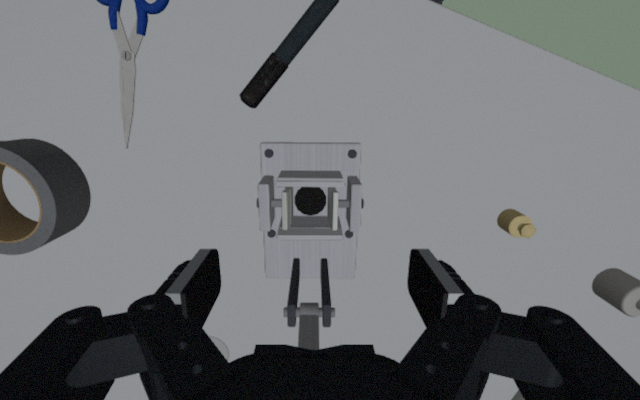

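Wrist view: nest disc at (311,200), plate corners at (260,142), (362,142), (265,277), (357,277), hinge pin at (310,312). I'll turn these into positions.

```bash
cat >> h.py <<'E'
def wray(u,v,z,tp,tr):
    c=vision.calibration('wrist');T=np.array(c['hand_eye']);M=R.from_rotvec(tr).as_matrix()
    d=M@T[:3,:3]@np.array([(u-c['cx'])/c['fx'],(v-c['cy'])/c['fy'],1]); C=M@T[:3,3]+tp
    return C+d*(z-C[2])/d[2]
E
python3 - <<'E'
from h import *
w=np.load('pics/w1.npz');a=w['tp'],w['tr']
K=np.array([wray(u,v,.009,*a) for u,v in((260.5,142),(361.5,142),(356.5,277.5),(264.5,277.5))]);print(K.round(4))
print([np.linalg.norm(K[i]-K[(i+1)%4]).round(4) for i in range(4)])
print('yaws',[np.degrees(np.arctan2(*(p-q)[1::-1])) for p,q in((K[3],K[0]),(K[2],K[1]))],np.degrees(np.arctan2(*(K[1]-K[0])[1::-1])))
P=w['P']
print('pad',wray(311,200.5,.022,*a),np.nanmedian(P[193:208,304:318].reshape(-1,3),0),np.nanstd(P[193:208,304:318,2]))
print('hinge',wray(309.5,312,.088,*a))
q=np.radians(20);X=np.array([np.cos(q),np.sin(q)]);Y=np.array([-X[1],X[0]])
O=wray(311,200.5,.022,*a)[:2]
m=(np.abs(P[...,:2]-O).max(-1)<.12)&(P[...,2]>.04)&(P[...,2]<.07)
m[240:]=False
G=P[m];l=np.c_[(G[:,:2]-O)@X,(G[:,:2]-O)@Y,G[:,2]]
print(len(l),l.min(0),l.max(0),np.percentile(l,[5,50,95],axis=0))
im=w['im'][130:330,230:390]; cv2.imwrite('pics/c1.png',cv2.resize(im,None,fx=3,fy=3,interpolation=cv2.INTER_CUBIC)[:,:,::-1])
E
```

```text
[[ 0.4727 -0.1197  0.009 ]
 [ 0.4388 -0.0267  0.009 ]
 [ 0.579   0.0252  0.009 ]
 [ 0.614  -0.0709  0.009 ]]
[np.float64(0.099), np.float64(0.1495), np.float64(0.1022), np.float64(0.1495)]
yaws [np.float64(19.047042935972524), np.float64(20.28810443277709)] 110.02084503061984
pad [ 0.50835528 -0.05405016  0.022     ] [ 0.50826842 -0.05541135  0.0213987 ] 0.0006497845421196459
hinge [ 0.58409262 -0.02746534  0.088     ]
3347 [-0.02936764 -0.04928038  0.0400007 ] [0.02601882 0.04495298 0.05760696] [[-0.02784569 -0.04567021  0.04227683]
 [-0.00153739 -0.00238851  0.04810635]
 [ 0.02321754  0.04149914  0.05610008]]
```

View pics/c1.png

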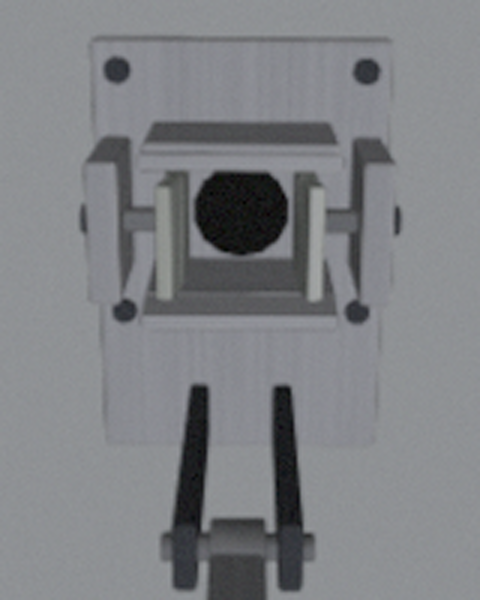

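The crop shows the nest open and centred on the pad (about 240,210 in the crop), with hinge and plate consistent. The nest axis is at about (0.5087,-0.0544), yaw 20°, and the pad at z≈21 mm. Next is the weight.

jog_arm(
  deltas=[
    [0,0,0,-1.18,3.72,0,1],
    [0,0,0,-1.18,3.72,0,1],
    [0,0,0,-1.18,3.72,0,1],
    [0,0,0,-1.18,3.72,0,1],
    [0,0,0,-1.18,3.72,0,1],
    [0,0,0,-1.18,3.72,0,1],
    [0,0,0,-1.18,3.72,0,1],
    [0,0,0,-1.18,3.72,0,1],
    [0,0,0,-1.18,3.72,0,1],
    [0,0,0,0,0,0,1],
    [0,0,0,0,0,0,1],
  ],
)

```text
t: 3.37
tool_pos: [0.4714, 0.294, 0.2031]
tool_rot: [0.555, -3.091, 0.0]
contact_force: [-0.5, -1.0, -0.3]
opening: 0.0852
```

```bash
python3 - <<'E'
from h import *
im,d,P=cloud('wrist'); o=obs(); print(o['t'],o['tool_pos'])
save(im[100:300,200:440],'w2.png'); np.savez('pics/w2.npz',im=im,P=P,d=d,tp=o['tool_pos'],tr=o['tool_rot'])
q=P.reshape(-1,3); m=(np.hypot(q[:,0]-.4935,q[:,1]-.2965)<.04)
for lo,hi in((.015,.035),(.053,.063)):
    g=q[m&(q[:,2]>lo)&(q[:,2]<hi)]
    A=np.c_[2*g[:,:2],np.ones(len(g))]; s=np.linalg.lstsq(A,(g[:,:2]**2).sum(1),rcond=None)[0]
    print(lo,len(g),g.mean(0),'circ',s[:2],np.sqrt(s[2]+s[:2]@s[:2]))
E
```

```text
3.4167 [0.47181827 0.29258201 0.20309052]
0.015 159 [0.47541669 0.2950809  0.02565957] circ [0.49032105 0.30022289] 0.018915788524219306
0.053 502 [0.48928043 0.29996161 0.05734575] circ [0.48971704 0.300117  ] 0.008110283895487609
```

View pics/w2.png

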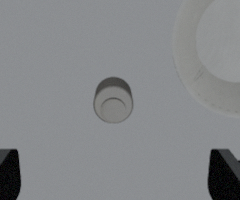

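The weight's knob is at crop (116,108), i.e. about (316,208), and nothing stands near it. Circle fits put its axis at (0.490,0.300).

jog_arm(
  deltas=[
    [0,0,0,-1.0,0.04,2.5,1],
    [0,0,0,-0.96,0.03,3.5,1],
    [0,0,0,0,0,3.5,1],
    [0,0,0,0,0,3.5,1],
    [0,0,0,0,0,2.0,1],
    [0,0,0,0,0,1.1,1],
    [0,0,0,0,0,0,1],
  ],
  grip_force=60,
)

```text
t: 4.0
tool_pos: [0.4893, 0.2967, 0.0393]
tool_rot: [0.543, -3.088, 0.002]
contact_force: [-0.5, -0.3, 0.1]
opening: 0.0854
```

jog_arm(
  deltas=[
    [0,0,0,0,0,0,0],
    [0,0,0,0,0,0,0],
    [0,0,0,0,0,0,0],
    [0,0,0,0,0,0,0],
    [0,0,0,0,0,0,0],
    [0,0,0,0,0,0,0],
    [0,0,0,0,0,0,0],
    [0,0,0,0,0,0,0],
  ],
  grip_force=60,
)

```text
t: 4.67
tool_pos: [0.4928, 0.2997, 0.0451]
tool_rot: [-0.545, 3.091, 0.003]
contact_force: [-3.5, 1.9, 6.4]
opening: 0.0351
```

Opening 35.1 mm is narrower than the 38 mm body and the tool was pushed up, so the pads are on the shoulder. I'll reopen, go lower and grip again.

jog_arm(
  deltas=[
    [0,0,0,0,0,0,1],
    [0,0,0,0,0,0,1],
    [0,0,0,0,0,0,1],
    [0,0,0,0,0,0,1],
    [0,0,0,0,0,0.5,1],
    [0,0,0,0,0,0.5,1],
    [0,0,0,0,0,0,1],
    [0,0,0,0,0,0,1],
  ],
)

```text
t: 5.33
tool_pos: [0.4909, 0.298, 0.0313]
tool_rot: [0.545, -3.092, 0.001]
contact_force: [-0.6, -0.8, 0.3]
opening: 0.0857
```

```bash
python3 - <<'E'
from h import *
im,d,P=cloud('wrist'); o=obs(); print(o['t'],o['tool_pos'],o['contact_force'])
save(im,'w3.png')
q=P.reshape(-1,3); m=(np.hypot(q[:,0]-.49,q[:,1]-.30)<.03)
for lo,hi in((.01,.035),(.053,.063)):
    g=q[m&(q[:,2]>lo)&(q[:,2]<hi)]
    if len(g)<20: print(len(g));continue
    A=np.c_[2*g[:,:2],np.ones(len(g))]; s=np.linalg.lstsq(A,(g[:,:2]**2).sum(1),rcond=None)[0]
    print(lo,len(g),g.mean(0),'circ',s[:2],np.sqrt(s[2]+s[:2]@s[:2]))
E
```

```text
5.3833 [0.49127041 0.29816198 0.03175115] [0.01381875 0.57803911 0.57002296]
0.01 1562 [0.47594964 0.29338951 0.02355646] circ [0.49091657 0.29902645] 0.018872904675737427
0.053 2989 [0.48880768 0.29828153 0.05727285] circ [0.48971379 0.29861351] 0.007979955411053735
```

View pics/w3.png

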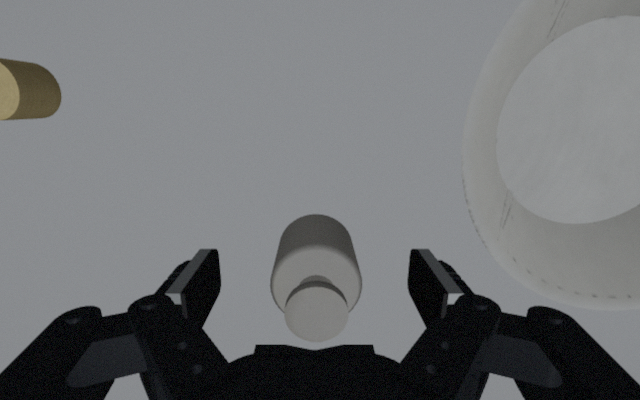

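The weight still stands upright between the jaws (knob at 317,312). I grip now, 1 cm lower.

jog_arm(
  deltas=[
    [0,0,0,0,0,0,0],
    [0,0,0,0,0,0,0],
    [0,0,0,0,0,0,0],
    [0,0,0,0,0,0,0],
    [0,0,0,0,0,0,0],
    [0,0,0,0,0,0,0],
    [0,0,0,0,0,0,0],
    [0,0,0,0,0,0,0],
  ],
  grip_force=60,
)

```text
t: 6.05
tool_pos: [0.4919, 0.2988, 0.0329]
tool_rot: [-0.545, 3.093, 0.001]
contact_force: [-1.5, 2.4, 3.5]
opening: 0.036
```

jog_arm(
  deltas=[
    [0,0,0,0,0,0,1],
    [0,0,0,0,0,0,1],
    [0,0,0,0,0,0,1],
    [0,0,0,0,0,0,1],
    [0,0,0,0,0,-0.6,1],
    [0,0,0,0,0,0,0],
    [0,0,0,0,0,0,0],
    [0,0,0,0,0,0,0],
    [0,0,0,0,0,0,0],
    [0,0,0,0,0,0,0],
    [0,0,0,0,0,0,0],
    [0,0,0,0,0,0,0],
  ],
  grip_force=60,
)

```text
t: 7.05
tool_pos: [0.4918, 0.2987, 0.0387]
tool_rot: [-0.546, 3.093, 0.001]
contact_force: [-0.6, 1.1, 2.0]
opening: 0.0356
```

jog_arm(
  deltas=[
    [0,0,0,0,0,-2.0,0],
    [0,0,0,0,0,-2.5,0],
    [0,0,0,0,0,-2.5,0],
    [0,0,0,0,0,-2.0,0],
    [0,0,0,0,0,0,0],
    [0,0,0,0,0,0,0],
    [0,0,0,0,0,0,0],
  ],
  grip_force=60,
)

```text
t: 7.63
tool_pos: [0.49, 0.2975, 0.1255]
tool_rot: [0.545, -3.09, 0.002]
contact_force: [-1.0, -0.8, -5.3]
opening: 0.0359
```

```bash
python3 - <<'E'
from h import *
im,d,P=cloud('wrist'); o=obs(); print(o['t'],o['tool_pos'],o['contact_force'],o['opening'])
save(im[200:400,160:480],'w4.png')
M=R.from_rotvec(o['tool_rot']).as_matrix()
L=((P-o['tool_pos'])@M)  # tool coords
q=L.reshape(-1,3); m=(np.hypot(q[:,0],q[:,1])<.03)
w=P.reshape(-1,3)
print('top z tool min',np.nanpercentile(q[m,2],[1,5,50]))
for lo,hi in((-.025,-.010),(.002,.03)):
    g=q[m&(q[:,2]>lo)&(q[:,2]<hi)&(np.abs(q[:,1])<.019)]
    if len(g)<20: print(len(g));continue
    A=np.c_[2*g[:,:2],np.ones(len(g))]; s=np.linalg.lstsq(A,(g[:,:2]**2).sum(1),rcond=None)[0]
    print(lo,len(g),g.mean(0),'circ',s[:2],np.sqrt(s[2]+s[:2]@s[:2]),g[:,2].max())
g=q[m&(np.abs(q[:,1])<.012)]; print(np.histogram(g[:,2],bins=np.arange(-.03,.06,.005)))
E
```

```text
7.6833 [0.48981412 0.2974471  0.12510158] [ 0.69414381 -0.45313784 -5.40789747] 0.03567418055493382
top z tool min [-0.07583012 -0.07370974 -0.03608361]
-0.025 3458 [ 0.0021244  -0.00028633 -0.01809888] circ [ 0.00084559 -0.00052821] 0.011274235908594025 -0.010010966856821422
0.002 1761 [0.01486117 0.00019614 0.01365415] circ [-1.14906230e-03  1.83195062e-05] 0.01987568083655565 0.029950409529920417
(array([   0,  682, 1957,  140,    2, 1670,  539,  238,  199,  195,  170,
        156,  148,   58,    0,    0,    0]), array([-3.0000000e-02, -2.5000000e-02, -2.0000000e-02, -1.5000000e-02,
       -1.0000000e-02, -5.0000000e-03,  6.9388939e-18,  5.0000000e-03,
        1.0000000e-02,  1.5000000e-02,  2.0000000e-02,  2.5000000e-02,
        3.0000000e-02,  3.5000000e-02,  4.0000000e-02,  4.5000000e-02,
        5.0000000e-02,  5.5000000e-02]))
```

View pics/w4.png

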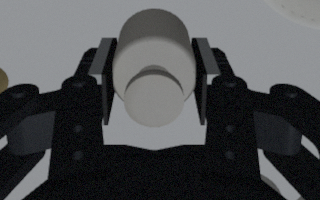

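The weight hangs upright and centred in the jaws (knob at 155,95 in the crop), about 5.3 N. Its underside is about 38 mm below the TCP. I carry it over the nest.

jog_arm(
  deltas=[
    [0,0,0,0.5,-1.6,0,0],
    [0,0,0,1.0,-3.3,0,0],
    [0,0,0,1.1,-3.6,0,0],
    [0,0,0,1.1,-3.6,0,0],
    [0,0,0,1.1,-3.6,0,0],
    [0,0,0,1.1,-3.6,0,0],
    [0,0,0,1.1,-3.6,0,0],
    [0,0,0,1.1,-3.6,0,0],
    [0,0,0,1.1,-3.6,0,0],
    [0,0,0,0.7,-2.3,0,0],
    [0,0,0,0.36,-1.3,0,0],
    [0,0,0,0,0,0,0],
  ],
)

```text
t: 8.68
tool_pos: [0.5093, -0.056, 0.126]
tool_rot: [0.539, -3.091, -0.0]
contact_force: [-0.4, -0.4, -4.3]
opening: 0.0359
```

jog_arm(
  deltas=[
    [0,0,0,0,0,0.5,0],
    [0,0,0,0,0,0.5,0],
    [0,0,0,0,0,0.5,0],
    [0,0,0,0,0,0,0],
    [0,0,0,0,0,0,0],
    [0,0,0,0,0,0,0],
  ],
)

```text
t: 9.18
tool_pos: [0.5105, -0.0528, 0.1131]
tool_rot: [0.547, -3.093, -0.0]
contact_force: [0.2, -0.8, -4.1]
opening: 0.0355
```

```bash
python3 - <<'E'
from h import *
im,d,P=cloud('wrist'); o=obs(); print(o['t'],o['tool_pos'],o['contact_force'],o['opening'])
save(im[130:400,160:480],'w5.png'); np.savez('pics/w5.npz',im=im,P=P)
im,d,P=cloud('scene'); o=obs(); print(o['tool_pos']);save(im,'s5.png')
E
```

```text
9.2333 [ 0.5106517  -0.05298821  0.11344923] [-0.00662541 -0.0344962  -5.79353018] 0.03597153984820753
[ 0.51076192 -0.05313867  0.11363995]
```

View pics/w5.png

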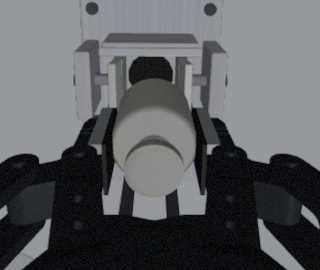

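The picture shows the weight centred between the cheeks, the pad disc just beyond it at (152,70). I correct by 2.4 mm and lower step by step, watching the force.

jog_arm(
  deltas=[
    [0,0,0,0.24,-0.05,0.4,0],
    [0,0,0,0,0,0.5,0],
    [0,0,0,0,0,0.5,0],
    [0,0,0,0,0,0,0],
    [0,0,0,0,0,0,0],
    [0,0,0,0,0,0,0],
  ],
)

```text
t: 9.78
tool_pos: [0.5084, -0.0547, 0.0992]
tool_rot: [0.546, -3.094, -0.0]
contact_force: [0.5, 0.3, -4.4]
opening: 0.0359
```

jog_arm(
  deltas=[
    [0,0,0,0,0,0.2,0],
    [0,0,0,0,0,0.2,0],
    [0,0,0,0,0,0.2,0],
    [0,0,0,0,0,0,0],
    [0,0,0,0,0,0,0],
    [0,0,0,0,0,0,0],
  ],
)

```text
t: 10.28
tool_pos: [0.5084, -0.0547, 0.0933]
tool_rot: [0.546, -3.094, -0.0]
contact_force: [0.1, -0.7, -5.5]
opening: 0.0359
```

jog_arm(
  deltas=[
    [0,0,0,0,0,0.2,0],
    [0,0,0,0,0,0.2,0],
    [0,0,0,0,0,0,0],
    [0,0,0,0,0,0,0],
    [0,0,0,0,0,0,0],
  ],
)

```text
t: 10.7
tool_pos: [0.5086, -0.055, 0.0894]
tool_rot: [-0.546, 3.093, -0.001]
contact_force: [1.1, -2.2, -5.2]
opening: 0.0358
```

jog_arm(
  deltas=[
    [0,0,0,0,0,0.2,0],
    [0,0,0,0,0,0.2,0],
    [0,0,0,0,0,0,0],
    [0,0,0,0,0,0,0],
    [0,0,0,0,0,0,0],
  ],
)

```text
t: 11.12
tool_pos: [0.5091, -0.0553, 0.0858]
tool_rot: [-0.545, 3.092, -0.003]
contact_force: [2.1, -4.0, -3.4]
opening: 0.0356
```

jog_arm(
  deltas=[
    [0,0,0,0,0,0.2,0],
    [0,0,0,0,0,0.2,0],
    [0,0,0,0,0,0,0],
    [0,0,0,0,0,0,0],
    [0,0,0,0,0,0,0],
  ],
)

```text
t: 11.53
tool_pos: [0.5096, -0.0554, 0.0827]
tool_rot: [-0.545, 3.091, -0.003]
contact_force: [0.4, -4.4, 2.6]
opening: 0.0353
```

jog_arm(
  deltas=[
    [0,0,0,0,-0.1,0.1,0],
    [0,0,0,0,0,0.1,0],
    [0,0,0,0,0,0,0],
    [0,0,0,0,0,0,0],
    [0,0,0,0,0,0,0],
  ],
)

```text
t: 11.95
tool_pos: [0.5099, -0.0555, 0.0816]
tool_rot: [-0.545, 3.092, 0.0]
contact_force: [-1.2, -0.8, 10.3]
opening: 0.0356
```

jog_arm(
  deltas=[
    [0,0,0,0,0,0.1,0],
    [0,0,0,0,0,0.1,0],
    [0,0,0,0,0,0,0],
    [0,0,0,0,0,0,0],
    [0,0,0,0,0,0,0],
  ],
)

```text
t: 12.37
tool_pos: [0.5101, -0.0557, 0.0807]
tool_rot: [-0.546, 3.092, -0.0]
contact_force: [-5.4, -0.8, 17.2]
opening: 0.0363
```

jog_arm(
  deltas=[
    [0,0,0,0,0,0.1,0],
    [0,0,0,0,0,0.1,0],
    [0,0,0,0,0,0,0],
    [0,0,0,0,0,0,0],
    [0,0,0,0,0,0,0],
  ],
)

```text
t: 12.78
tool_pos: [0.5096, -0.0555, 0.0775]
tool_rot: [-0.545, 3.092, 0.0]
contact_force: [-3.0, -1.4, 9.0]
opening: 0.0357
```

Past the flare, with the underside at about 39 mm, the cheeks hold it. I release, rise, shut the fingers and then press on the knob.

jog_arm(
  deltas=[
    [0,0,0,0.03,0,-0.15,0],
    [0,0,0,0,0,0,1],
    [0,0,0,0,0,0,1],
    [0,0,0,0,0,0,1],
    [0,0,0,0,0,0,1],
    [0,0,0,0,0,0,1],
    [0,0,0,0,0,-2.5,1],
    [0,0,0,0,0,-3.5,1],
    [0,0,0,0,0,-1.5,1],
    [0,0,0,0,0,0,1],
    [0,0,0,0,0,0,1],
    [0,0,0,0,0,0,1],
  ],
)

```text
t: 13.78
tool_pos: [0.5077, -0.0555, 0.1506]
tool_rot: [0.545, -3.092, -0.001]
contact_force: [-0.4, -0.7, -0.5]
opening: 0.0852
```

```bash
python3 - <<'E'
from h import *
im,d,P=cloud('wrist'); o=obs(); print(o['t'],o['tool_pos'],o['contact_force'],o['opening'])
save(im[100:400,160:480],'w6.png'); np.savez('pics/w6.npz',im=im,P=P)
q=P.reshape(-1,3); m=(np.hypot(q[:,0]-.5085,q[:,1]+.0545)<.014)&(q[:,2]>.06)&(q[:,2]<.13)
g=q[m]; h=np.percentile(g[:,2],98); print('top',h)
t=g[g[:,2]>h-.004]; c=t.mean(0); print(len(t),c,(t.min(0)+t.max(0))/2)
A=np.c_[t[:,:2]-c[:2],np.ones(len(t))]; print('slope',np.linalg.lstsq(A,t[:,2],rcond=None)[0])
E
```

```text
13.8333 [ 0.50734247 -0.05544186  0.14996443] [ 0.39836473 -0.03592914  0.18260043] 0.08548131411977772
top 0.09829988819780261
1026 [ 0.50759249 -0.05577405  0.09658986] [ 0.50841574 -0.05555982  0.09666104]
slope [0.02972113 0.00970128 0.09658986]
```

View pics/w6.png

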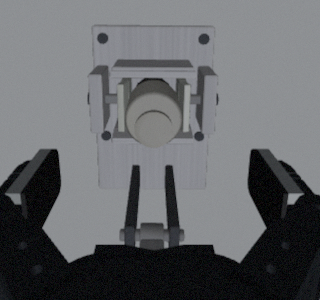

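The weight stands upright in the nest, with the knob at crop (154,123) and its top at z≈96.6 mm. I shut the fingers and come down close above it.

jog_arm(
  deltas=[
    [0,0,0,-0.05,0,0,0],
    [0,0,0,0,0,0,0],
    [0,0,0,0,0,0,0],
    [0,0,0,0,0,0,0],
    [0,0,0,0,0,0,0],
    [0,0,0,0,0,0,0],
    [0,0,0,0,0,0,0],
    [0,0,0,0,0,0,0],
    [0,0,0,0,0,0,0],
    [0,0,0,0,0,1.2,0],
    [0,0,0,0,0,1.2,0],
    [0,0,0,0,0,0,0],
  ],
  grip_force=60,
)

```text
t: 14.83
tool_pos: [0.5067, -0.055, 0.124]
tool_rot: [0.545, -3.088, -0.004]
contact_force: [-1.0, -0.2, -0.7]
opening: -0.0001
```

jog_arm(
  deltas=[
    [0,0,0,0,0,0.2,0],
    [0,0,0,0,0,0.2,0],
    [0,0,0,0,0,0.2,0],
    [0,0,0,0,0,0,0],
    [0,0,0,0,0,0,0],
    [0,0,0,0,0,0,0],
  ],
)

```text
t: 15.33
tool_pos: [0.5092, -0.0557, 0.1222]
tool_rot: [-0.546, 3.093, -0.0]
contact_force: [0.1, -0.1, -0.8]
opening: -0.0001
```

jog_arm(
  deltas=[
    [0,0,0,0,0,0.1,0],
    [0,0,0,0,0,0.1,0],
    [0,0,0,0,0,0.1,0],
    [0,0,0,0,0,0,0],
    [0,0,0,0,0,0,0],
  ],
)

```text
t: 15.75
tool_pos: [0.5091, -0.0557, 0.119]
tool_rot: [-0.546, 3.093, -0.0]
contact_force: [1.5, -0.3, 0.2]
opening: -0.0003
```

jog_arm(
  deltas=[
    [0,0,0,0,0,0.1,0],
    [0,0,0,0,0,0.1,0],
    [0,0,0,0,0,0,0],
    [0,0,0,0,0,0,0],
  ],
)

```text
t: 16.08
tool_pos: [0.5101, -0.056, 0.1184]
tool_rot: [-0.545, 3.091, -0.002]
contact_force: [0.5, -0.6, 6.1]
opening: -0.0
```

jog_arm(
  deltas=[
    [0,0,0,0,0,0.1,0],
    [0,0,0,0,0,0.1,0],
    [0,0,0,0,0,0,0],
    [0,0,0,0,0,0,0],
  ],
)

```text
t: 16.42
tool_pos: [0.5103, -0.056, 0.1166]
tool_rot: [-0.545, 3.091, -0.002]
contact_force: [-0.1, -0.5, 6.3]
opening: -0.0002
```

jog_arm(
  deltas=[
    [0,0,0,0,0,0.1,0],
    [0,0,0,0,0,0.1,0],
    [0,0,0,0,0,0,0],
    [0,0,0,0,0,0,0],
  ],
)

```text
t: 16.75
tool_pos: [0.5103, -0.0559, 0.1146]
tool_rot: [-0.545, 3.091, -0.002]
contact_force: [-0.2, -0.8, 6.5]
opening: -0.0
```

The weight slides at a steady ~6.3 N.

jog_arm(
  deltas=[
    [0,0,0,0,0,0.1,0],
    [0,0,0,0,0,0.1,0],
    [0,0,0,0,0,0.1,0],
    [0,0,0,0,0,0,0],
    [0,0,0,0,0,0,0],
  ],
)

```text
t: 17.17
tool_pos: [0.5104, -0.0559, 0.1117]
tool_rot: [-0.545, 3.091, -0.002]
contact_force: [0.5, 0.6, 6.9]
opening: 0.0003
```

jog_arm(
  deltas=[
    [0,0,0,0,0,0.1,0],
    [0,0,0,0,0,0.1,0],
    [0,0,0,0,0,0.1,0],
    [0,0,0,0,0,0,0],
    [0,0,0,0,0,0,0],
  ],
)

```text
t: 17.58
tool_pos: [0.5104, -0.0559, 0.1087]
tool_rot: [-0.545, 3.091, -0.002]
contact_force: [0.5, 0.6, 6.8]
opening: -0.0001
```

jog_arm(
  deltas=[
    [0,0,0,0,0,0.1,0],
    [0,0,0,0,0,0.1,0],
    [0,0,0,0,0,0,0],
    [0,0,0,0,0,0,0],
  ],
)

```text
t: 17.92
tool_pos: [0.5104, -0.0559, 0.1067]
tool_rot: [-0.545, 3.091, -0.002]
contact_force: [-0.5, -0.3, 6.5]
opening: 0.0
```

jog_arm(
  deltas=[
    [0,0,0,0,0,0.1,0],
    [0,0,0,0,0,0.1,0],
    [0,0,0,0,0,0,0],
    [0,0,0,0,0,0,0],
  ],
)

```text
t: 18.25
tool_pos: [0.5104, -0.0559, 0.1047]
tool_rot: [-0.545, 3.091, -0.002]
contact_force: [0.2, 0.8, 6.8]
opening: -0.0001
```

Underside is about 24.7 mm now. From here I go in single millimetres.

jog_arm(
  deltas=[
    [0,0,0,0,0,0.1,0],
    [0,0,0,0,0,0,0],
    [0,0,0,0,0,0,0],
  ],
)

```text
t: 18.5
tool_pos: [0.5104, -0.0559, 0.1038]
tool_rot: [-0.545, 3.091, -0.002]
contact_force: [0.3, 0.3, 6.8]
opening: -0.0002
```

jog_arm(
  deltas=[
    [0,0,0,0,0,0.1,0],
    [0,0,0,0,0,0,0],
    [0,0,0,0,0,0,0],
  ],
)

```text
t: 18.75
tool_pos: [0.5105, -0.0559, 0.1028]
tool_rot: [-0.545, 3.091, -0.002]
contact_force: [0.1, -0.3, 7.3]
opening: -0.0002
```

jog_arm(
  deltas=[
    [0,0,0,0,0,0.1,0],
    [0,0,0,0,0,0,0],
    [0,0,0,0,0,0,0],
  ],
)

```text
t: 19.0
tool_pos: [0.5105, -0.0559, 0.1018]
tool_rot: [-0.545, 3.091, -0.002]
contact_force: [-0.2, 0.1, 7.0]
opening: -0.0001
```

jog_arm(
  deltas=[
    [0,0,0,0,0,0.1,0],
    [0,0,0,0,0,0,0],
    [0,0,0,0,0,0,0],
  ],
)

```text
t: 19.25
tool_pos: [0.5105, -0.056, 0.101]
tool_rot: [-0.545, 3.091, -0.002]
contact_force: [-0.6, -0.5, 8.3]
opening: -0.0001
```

jog_arm(
  deltas=[
    [0,0,0,0,0,0.1,0],
    [0,0,0,0,0,0,0],
    [0,0,0,0,0,0,0],
  ],
)

```text
t: 19.5
tool_pos: [0.5107, -0.0561, 0.1008]
tool_rot: [-0.545, 3.091, -0.003]
contact_force: [-2.5, 0.8, 12.1]
opening: 0.0004
```

The force rises steeply: the pad is at about 21 mm, matching the camera. One small further push, then back off.

jog_arm(
  deltas=[
    [0,0,0,0,0,0.07,0],
    [0,0,0,0,0,0,0],
    [0,0,0,0,0,0,0],
  ],
)

```text
t: 19.75
tool_pos: [0.5109, -0.0562, 0.1007]
tool_rot: [-0.545, 3.09, -0.003]
contact_force: [-5.0, 0.3, 14.4]
opening: -0.0005
```

jog_arm(
  deltas=[
    [0,0,0,0,0,-0.4,0],
    [0,0,0,0,0,-1.5,0],
    [0,0,0,0,0,-3.0,0],
    [0,0,0,0,0,-4.0,0.6],
    [0,0,0,0,0,-4.0,0.6],
    [0,0,0,0,0,-1.0,0.6],
    [0,0,0,0,0,0,0.6],
    [0,0,0,0,0,0,0.6],
  ],
)

```text
t: 20.42
tool_pos: [0.5091, -0.0556, 0.2364]
tool_rot: [-0.546, 3.093, -0.001]
contact_force: [-0.5, 0.1, -0.4]
opening: 0.0513
```

```bash
python3 - <<'E'
from h import *
im,d,P=cloud('wrist'); o=obs(); print(o['t'],o['tool_pos'],o['contact_force'],o['opening'])
save(im,'w7.png'); np.savez('pics/w7.npz',im=im,P=P,tp=o['tool_pos'],tr=o['tool_rot'])
q=P.reshape(-1,3); m=(np.hypot(q[:,0]-.5095,q[:,1]+.0555)<.014)&(q[:,2]>.05)&(q[:,2]<.13)
g=q[m]; h=np.percentile(g[:,2],98); print('top',h)
t=g[g[:,2]>h-.004]; c=t.mean(0); print(len(t),c,(t.min(0)+t.max(0))/2)
im,d,P=cloud('scene'); save(im[150:350,220:460],'s7.png')
H=np.array([.5841,-.0270]);X=np.array([.9397,.342]);q=P.reshape(-1,3);l=np.c_[(q[:,:2]-H)@X,(q[:,:2]-H)@[-.342,.9397],q[:,2]]
b=l[(np.abs(l[:,1])<.03)&(np.abs(l[:,0])<.08)&(l[:,2]>.13)&(l[:,2]<.24)]
print(len(b)); 
for z in(.14,.16,.18,.2,.21):
    s=b[np.abs(b[:,2]-z)<.008]; 
    if len(s): print(z,len(s),s.min(0),np.median(s,0),s.max(0))
print(b[:,2].max())
E
```

```text
20.4667 [ 0.50830326 -0.05538738  0.2346904 ] [-0.40836373  0.01327015 -0.66846048] 0.05119176521662067
top 0.08022220482171165
445 [ 0.50896143 -0.05649269  0.0784687 ] [ 0.50975827 -0.05626948  0.07868507]
257
0.14 62 [ 0.00128701 -0.01184484  0.13218152] [ 0.0051474  -0.0070636   0.13887203] [0.01349406 0.00398946 0.14798287]
0.16 25 [ 0.00019431 -0.0119812   0.1520381 ] [ 0.00919824 -0.01105038  0.15763943] [ 0.01741965 -0.00764018  0.1668504 ]
0.18 12 [-0.00172334 -0.01275975  0.17214492] [ 0.00284229 -0.01102333  0.17385746] [ 0.00709361 -0.00790887  0.17677669]
0.2 24 [ 0.01631126 -0.00760534  0.1963332 ] [ 0.01769036 -0.00380583  0.20384089] [ 1.94415703e-02 -1.58827630e-04  2.07824726e-01]
0.21 49 [-0.07975208 -0.00829789  0.20275811] [ 0.01860197 -0.00330765  0.21061014] [0.02139133 0.02454194 0.21793864]
0.23992536599201106
```

View pics/w7.png

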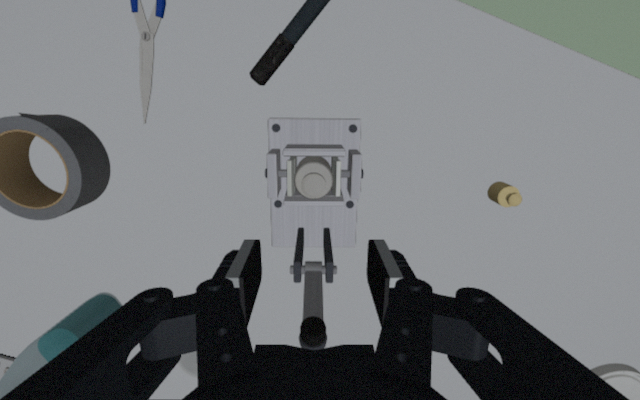

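The seated weight's top measures 78.5 mm at (315,182), so its underside is near 20.5 mm; the hinge pin is at (313,270) and the open bar's dark bumper at (313,333). I take the bar's position from the depth, and verify the scene bar from the saved picture.

```bash
python3 - <<'E'
from h import *
w=np.load('pics/w7.npz');a=w['tp'],w['tr'];P=w['P']
X=np.array([np.cos(np.radians(20)),np.sin(np.radians(20))]);Y=np.array([-X[1],X[0]])
L=lambda p:(np.round(p[...,:2]@X,4),np.round(p[...,:2]@Y,4),np.round(p[...,2],4))
print('tcp',L(a[0]));print('hinge',L(wray(313.5,270,.088,*a)));print('bumper',L(wray(313.5,333,.166,*a)));print('knob',L(wray(315,182,.0787,*a)))
for v in range(275,346,10):
    r=P[v,295:335]; ok=(r[:,2]>.09)&(r[:,2]<.23)
    if ok.any():
        g=r[ok]; print(v,ok.sum(),np.where(ok)[0][[0,-1]]+295,np.round([(g[:,:2]@X).mean(),(g[:,:2]@Y).min(),(g[:,:2]@Y).max(),g[:,2].mean()],4))
t=np.load('pics/top0.npz')['P'][183:195,366:382].reshape(-1,3); t=t[(t[:,2]>.195)&(t[:,2]<.23)]
print('top-cam tip',len(t),[np.round(np.percentile(k,[2,50,98]),4) for k in (t[:,:2]@X,t[:,:2]@Y,t[:,2])])
E
```

```text
tcp (np.float64(0.4587), np.float64(-0.2259), np.float64(0.2347))
hinge (np.float64(0.5373), np.float64(-0.2258), np.float64(0.088))
bumper (np.float64(0.5434), np.float64(-0.2257), np.float64(0.166))
knob (np.float64(0.4548), np.float64(-0.2244), np.float64(0.0787))
275 32 [295 332] [ 0.5385 -0.2436 -0.2093  0.0986]
285 18 [304 321] [ 0.539  -0.2347 -0.22    0.1144]
295 19 [303 321] [ 0.5417 -0.2353 -0.2202  0.1253]
305 20 [303 322] [ 0.5438 -0.2348 -0.2195  0.136 ]
315 20 [303 322] [ 0.546  -0.2346 -0.2197  0.1457]
325 25 [300 324] [ 0.5356 -0.2357 -0.219   0.1704]
335 26 [299 325] [ 0.539  -0.2366 -0.2182  0.1763]
345 25 [300 324] [ 0.5473 -0.2357 -0.219   0.176 ]
top-cam tip 88 [array([0.5589, 0.5664, 0.5748]), array([-0.2389, -0.2284, -0.2181]), array([0.2049, 0.2228, 0.2287])]
```

jog_arm(
  deltas=[
    [0,0,0,0,-0.1,-2.5,0.6],
    [0,0,0,-2.6,0,0,0.6],
    [0,0,0,-3.0,0,0,0.6],
    [0,0,0,-3.0,0,0,0.6],
    [0,0,0,-2.0,0,0,0.6],
    [0,0,0,0,0,0,0.6],
    [0,0,0,0,0,0,0.6],
    [0,0,0,0,0,0,0.6],
  ],
)

```text
t: 21.18
tool_pos: [0.6077, -0.0203, 0.2589]
tool_rot: [0.545, -3.09, -0.002]
contact_force: [0.3, 0.1, -0.1]
opening: 0.0513
```

```bash
python3 - <<'E'
from h import *
im,d,P=cloud('wrist'); o=obs(); print(o['t'],o['tool_pos'],o['contact_force'],o['opening'])
tp=o['tool_pos'];t=np.radians(20);X=np.array([np.cos(t),np.sin(t)]);Y=np.array([-X[1],X[0]]);print('local',tp[:2]@X,tp[:2]@Y)
np.savez('pics/w8.npz',im=im,P=P);save(im,'w8.png')
q=P.reshape(-1,3);l=np.c_[q[:,:2]@X,q[:,:2]@Y,q[:,2]]
m=(np.abs(l[:,1]+.227)<.02)&(l[:,0]>.53)&(l[:,0]<.6)&(l[:,2]>.1)&(l[:,2]<.23)
for z in np.arange(.1,.23,.01):
    s=l[m&(np.abs(l[:,2]-z)<.005)]
    if len(s)>5: print(round(z,3),len(s),np.percentile(s,[2,50,98],axis=0)[:,:2].round(4).tolist())
E
```

```text
21.2333 [ 0.6077299  -0.0204567   0.25955197] [-0.7199644  -0.20409663 -0.17403431] 0.051131388388888484
local 0.5640826969488462 -0.22707887820069414
0.1 37 [[0.5359, -0.235], [0.5365, -0.228], [0.5377, -0.2201]]
0.11 81 [[0.5369, -0.2347], [0.5381, -0.2263], [0.5399, -0.2195]]
0.12 94 [[0.5388, -0.2347], [0.5403, -0.2279], [0.5418, -0.2197]]
0.13 9 [[0.5411, -0.2342], [0.5412, -0.2255], [0.542, -0.2199]]
0.16 14 [[0.534, -0.2316], [0.5345, -0.2274], [0.5347, -0.2226]]
0.17 320 [[0.5348, -0.2366], [0.5386, -0.227], [0.5527, -0.2181]]
0.18 625 [[0.5369, -0.2343], [0.5469, -0.227], [0.5543, -0.2204]]
0.19 207 [[0.5542, -0.2351], [0.5555, -0.2276], [0.5573, -0.2196]]
0.2 170 [[0.5561, -0.2348], [0.5573, -0.2276], [0.5582, -0.2197]]
0.21 347 [[0.5568, -0.2378], [0.558, -0.2275], [0.5601, -0.2169]]
0.22 767 [[0.5587, -0.238], [0.5612, -0.2275], [0.573, -0.2168]]
```

Depth shows the tab at z≈203–227 mm, so the 128 mm point is its middle. It is centred laterally at -0.2275, and the lean is about 1.77 rad. I lower onto it and pinch.

jog_arm(
  deltas=[
    [0,0,0,-0.15,-0.04,1.5,0.6],
    [0,0,0,0,0,1.5,0.6],
    [0,0,0,0,0,1.3,0.6],
    [0,0,0,0,0,0,0.6],
    [0,0,0,0,0,0,0.6],
  ],
)

```text
t: 21.65
tool_pos: [0.6093, -0.0202, 0.2162]
tool_rot: [0.545, -3.091, -0.002]
contact_force: [0.9, -0.0, 0.1]
opening: 0.0514
```

jog_arm(
  deltas=[
    [0,0,0,0,0,0,0],
    [0,0,0,0,0,0,0],
    [0,0,0,0,0,0,0],
    [0,0,0,0,0,0,0],
    [0,0,0,0,0,0,0],
    [0,0,0,0,0,0,0],
    [0,0,0,0,0,0,0],
  ],
  grip_force=25,
)

```text
t: 22.23
tool_pos: [0.611, -0.0198, 0.2194]
tool_rot: [-0.546, 3.092, 0.0]
contact_force: [-1.3, 2.7, 5.7]
opening: 0.0214
```

```bash
python3 - <<'E'
from h import *
o=obs();tp=o['tool_pos'];t=np.radians(20);X=np.array([np.cos(t),np.sin(t)]);Y=np.array([-X[1],X[0]]);print('local',tp[:2]@X,tp[:2]@Y,tp[2],o['opening'],o['contact_force'])
th=np.arange(1.77,.1,-.12); th=np.r_[th,.13]; p=np.c_[.539-.128*np.cos(th),.088+.128*np.sin(th)]
for a,b in zip(th[1:],np.diff(p,axis=0)*100): print(round(a,2),'toolx',(-b[0]).round(2),'toolz',(-b[1]).round(2))
E
```

```text
local 0.5673904198690602 -0.22758736270884028 0.21939637558292133 0.02144880870747911 [-1.25405401  2.74841319  5.6873041 ]
1.65 toolx 1.52 toolz -0.21
1.53 toolx 1.53 toolz -0.03
1.41 toolx 1.53 toolz 0.15
1.29 toolx 1.5 toolz 0.34
1.17 toolx 1.45 toolz 0.51
1.05 toolx 1.37 toolz 0.68
0.93 toolx 1.28 toolz 0.84
0.81 toolx 1.17 toolz 0.99
0.69 toolx 1.05 toolz 1.12
0.57 toolx 0.9 toolz 1.24
0.45 toolx 0.75 toolz 1.34
0.33 toolx 0.58 toolz 1.42
0.21 toolx 0.41 toolz 1.48
0.13 toolx 0.17 toolz 1.01
```

jog_arm(
  deltas=[
    [0,0,0,0.76,0,-0.11,0],
    [0,0,0,0.76,0,-0.1,0],
    [0,0,0,0.76,0,-0.02,0],
    [0,0,0,0.76,0,-0.01,0],
    [0,0,0,0.76,0,0.05,0],
    [0,0,0,0.76,0,0.1,0],
    [0,0,0,0.75,0,0.15,0],
    [0,0,0,0.75,0,0.19,0],
    [0,0,0,0.73,0,0.24,0],
    [0,0,0,0.72,0,0.27,0],
    [0,0,0,0,0,0,0],
    [0,0,0,0,0,0,0],
  ],
)

```text
t: 23.23
tool_pos: [0.539, -0.0455, 0.2116]
tool_rot: [0.546, -3.093, -0.002]
contact_force: [-4.1, 4.9, 8.7]
opening: 0.0216
```

```bash
cat > loc.py <<'E'
from h import *
o=obs();tp=o['tool_pos'];t=np.radians(20);X=np.array([np.cos(t),np.sin(t)]);Y=np.array([-X[1],X[0]]);a=tp[:2]@X-.539;b=tp[2]-.003-.088
print(o['t'],'local',tp[:2]@X,tp[:2]@Y,tp[2],o['opening'],'F',o['contact_force'][:2]@X,o['contact_force'][:2]@Y,o['contact_force'][2],'r,th',np.hypot(a,b),np.arctan2(b,-a))
E
python3 loc.py
```

```text
23.2333 local 0.49093364092061564 -0.22706860208749235 0.21164238831403925 0.02158112103065934 F -2.159330819878394 6.003864417128787 8.665828261192154 r,th 0.12986516366317702 1.1916526263370817
```

The bar follows (θ≈1.19). I carry on round the arc.

jog_arm(
  deltas=[
    [0,0,0,0.69,0.05,0.26,0],
    [0,0,0,0.68,0.05,0.3,0],
    [0,0,0,0.65,0,0.4,0],
    [0,0,0,0.63,0,0.44,0],
    [0,0,0,0.6,0,0.48,0],
    [0,0,0,0.57,0,0.51,0],
    [0,0,0,0.54,0,0.55,0],
    [0,0,0,0.51,0,0.57,0],
    [0,0,0,0.46,0,0.61,0],
    [0,0,0,0.44,0,0.63,0],
    [0,0,0,0,0,0,0],
    [0,0,0,0,0,0,0],
  ],
)

```text
t: 24.23
tool_pos: [0.483, -0.0653, 0.1615]
tool_rot: [0.544, -3.088, 0.0]
contact_force: [-5.8, -0.4, 2.7]
opening: 0.0216
```

```bash
python3 loc.py
```

```text
24.2333 local 0.4315197554546136 -0.22656198481884032 0.1615311062367791 0.02157825987082341 F -5.609704460849954 1.5719576734636982 2.6676048895001103 r,th 0.12855597969180546 0.5807381164998588
```

jog_arm(
  deltas=[
    [0,0,0,0.45,0,0.66,0],
    [0,0,0,0.4,0,0.68,0],
    [0,0,0,0.35,0,0.7,0],
    [0,0,0,0.28,0,0.72,0],
    [0,0,0,0.12,0,0.35,0],
    [0,0,0,0,0,0,0],
    [0,0,0,0,0,0,0],
  ],
)

```text
t: 24.82
tool_pos: [0.4692, -0.0702, 0.1309]
tool_rot: [0.545, -3.091, -0.001]
contact_force: [-6.4, -0.1, -0.8]
opening: 0.0213
```

```bash
python3 loc.py
```

```text
24.8167 local 0.4169098885496293 -0.22642610521902462 0.1309062547354404 0.021300391482916417 F -6.085081257316012 2.068089348441772 -0.8277863249170463 r,th 0.12844650435482396 0.31591240329185283
```

jog_arm(
  deltas=[
    [0,0,0,0.12,0,0.3,0],
    [0,0,0,0.08,0,0.3,0],
    [0,0,0,0.07,0,0.3,0],
    [0,0,0,0,0,0,0],
    [0,0,0,0,0,0,0],
  ],
)

```text
t: 25.23
tool_pos: [0.4671, -0.071, 0.1225]
tool_rot: [0.546, -3.092, -0.001]
contact_force: [-5.6, 0.7, 1.7]
opening: 0.0216
```

jog_arm(
  deltas=[
    [0,0,0,0.05,0,0.2,0],
    [0,0,0,0.04,0,0.2,0],
    [0,0,0,0,0,0,0],
    [0,0,0,0,0,0,0],
  ],
)

```text
t: 25.57
tool_pos: [0.4663, -0.0713, 0.1186]
tool_rot: [0.546, -3.092, -0.001]
contact_force: [-6.5, 0.7, 1.5]
opening: 0.0216
```

jog_arm(
  deltas=[
    [0,0,0,0.04,0,0.2,0],
    [0,0,0,0.03,0,0.1,0],
    [0,0,0,0,0,0,0],
    [0,0,0,0,0,0,0],
  ],
)

```text
t: 25.9
tool_pos: [0.4657, -0.0714, 0.1157]
tool_rot: [0.545, -3.092, -0.001]
contact_force: [-5.6, 0.2, 1.2]
opening: 0.0213
```

jog_arm(
  deltas=[
    [0,0,0,0.03,0,0.1,0],
    [0,0,0,0.03,0,0.1,0],
    [0,0,0,0,0,0,0],
    [0,0,0,0,0,0,0],
  ],
)

```text
t: 26.23
tool_pos: [0.4654, -0.0716, 0.1138]
tool_rot: [0.546, -3.093, -0.001]
contact_force: [-5.8, 0.9, 1.1]
opening: 0.0216
```

jog_arm(
  deltas=[
    [0,0,0,0.03,0,0.1,0],
    [0,0,0,0.02,0,0.1,0],
    [0,0,0,0,0,0,0],
    [0,0,0,0,0,0,0],
  ],
)

```text
t: 26.57
tool_pos: [0.4651, -0.0717, 0.1118]
tool_rot: [0.546, -3.094, -0.001]
contact_force: [-5.0, 2.8, 1.1]
opening: 0.0218
```

jog_arm(
  deltas=[
    [0,0,0,0.02,0,0.1,0],
    [0,0,0,0.02,0,0.1,0],
    [0,0,0,0,0,0,0],
    [0,0,0,0,0,0,0],
  ],
)

```text
t: 26.9
tool_pos: [0.4648, -0.0718, 0.1098]
tool_rot: [0.546, -3.094, -0.001]
contact_force: [-4.1, 2.9, 1.4]
opening: 0.0218
```

jog_arm(
  deltas=[
    [0,0,0,0.02,0,0.1,0],
    [0,0,0,0.02,0,0.1,0],
    [0,0,0,0,0,0,0],
    [0,0,0,0,0,0,0],
  ],
)

```text
t: 27.23
tool_pos: [0.4645, -0.0719, 0.1079]
tool_rot: [-0.546, 3.093, 0.001]
contact_force: [-4.0, 3.5, 0.5]
opening: 0.0212
```

jog_arm(
  deltas=[
    [0,0,0,0.01,0,0.1,0],
    [0,0,0,0,0,0,0],
    [0,0,0,0,0,0,0],
  ],
)

```text
t: 27.48
tool_pos: [0.4644, -0.0719, 0.1069]
tool_rot: [-0.546, 3.094, 0.001]
contact_force: [-3.3, 3.4, 1.1]
opening: 0.0213
```

jog_arm(
  deltas=[
    [0,0,0,0.01,0,0.1,0],
    [0,0,0,0,0,0,0],
    [0,0,0,0,0,0,0],
  ],
)

```text
t: 27.73
tool_pos: [0.4643, -0.072, 0.1061]
tool_rot: [-0.546, 3.094, 0.001]
contact_force: [-5.0, 4.5, 2.2]
opening: 0.0218
```

jog_arm(
  deltas=[
    [0,0,0,0.01,0,0.1,0],
    [0,0,0,0,0,0,0],
    [0,0,0,0,0,0,0],
  ],
)

```text
t: 27.98
tool_pos: [0.4643, -0.072, 0.1058]
tool_rot: [0.546, -3.094, -0.001]
contact_force: [-6.5, 5.4, 6.0]
opening: 0.0214
```

The bumper meets the knob: Fz rose from 1 to 6 N at θ≈0.12. I ease off 1 mm, release and withdraw.

jog_arm(
  deltas=[
    [0,0,0,0,0,-0.1,0],
    [0,0,0,0,0,0,0.5],
    [0,0,0,0,0,0,0.5],
    [0,0,0,0,0,0,0.5],
    [0,0,0,0,0,0,0.5],
    [0,0,0,0,0,0,0.6],
    [0,0,0,0,0,-1.0,0.6],
    [0,0,0,0,0,-3.0,0.6],
    [0,0,0,0,0,-4.0,0.6],
    [0,0,0,0,0,-2.0,0.6],
    [0,0,0,0,0,0,0.6],
    [0,0,0,0,0,0,0.6],
  ],
)

```text
t: 28.98
tool_pos: [0.4653, -0.0727, 0.2084]
tool_rot: [-0.545, 3.09, -0.004]
contact_force: [-0.4, 0.8, -1.6]
opening: 0.0514
```

```bash
python3 - <<'E'
from h import *
im,d,P=cloud('wrist'); o=obs(); print(o['t'],o['tool_pos'],o['contact_force'],o['opening'])
s,_,Q=cloud('scene')
im2=np.vstack([im[60:360,120:520],cv2.resize(s[240:390,260:460],(400,300))]); save(im2,'end.png')
t=np.radians(20);X=np.array([np.cos(t),np.sin(t)]);Y=np.array([-X[1],X[0]])
q=P.reshape(-1,3);l=np.c_[q[:,:2]@X-.539,q[:,:2]@Y+.2272,q[:,2]]
m=(np.abs(l[:,1])<.006)&(l[:,2]>.07)&(l[:,2]<.13)
for x in np.arange(-.14,-.01,.02):
    g=l[m&(np.abs(l[:,0]-x)<.005)]; print(round(x,2),len(g),np.median(g[:,2]) if len(g) else '')
E
```

```text
29.0333 [ 0.46423598 -0.07239487  0.20635746] [ 0.13178451  0.62552142 -0.52789332] 0.05096301179364524
-0.14 167 0.11301853866050939
-0.12 189 0.11290175591597554
-0.1 179 0.10787896408874358
-0.08 161 0.10497168711091034
-0.06 149 0.1019833030300924
-0.04 132 0.09905134202213381
-0.02 128 0.09603276615625678
```

View pics/end.png

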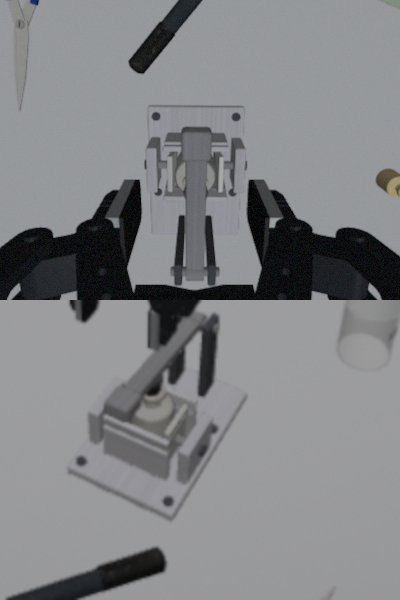

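The picture shows the bar lying over the knob at about 0.15 rad, bumper on the weight, fingers clear. I hand the job in.

```bash
python3 -c "
from station import ctrl
print(ctrl.finish_job())"
```

```text
the job is handed in; nothing more can be done
None
```

The largest weight is in its nest on the rubber seat, the hold-down bar rests on it, and I handed the job in after about 29 s of robot time. No verdict was reported.

- **Pick-up:** The first grip caught the shoulder and was too high, so I gripped again lower, then raised it slightly so the weight could go deeper into the nest.
- **Seating:** I inserted the weight past the flare with a peak wrist force of about 17 N, let go, and pressed on the knob with shut fingers. It slid at a steady 6–7 N, then the force rose steeply at about 21 mm; I stopped at 14.4 N. That implies roughly 7–8 N on the pad. The camera had put the pad at about 21 mm too, and the seated top measured 78.5 mm, which fits.
- **Bar:** With the weight released, I pinched the tab and carried the bar round. I lowered it until the force rose from 1 to 6 N, eased off 1 mm and let go.
- **Final checks:** The bar's slope was about 0.15 rad by depth, with the bumper on the knob. The gripper was open, about 0.2 m up and clear. The wrist force read near zero.
- **Disagreements:** The task's 128 mm radius turned out to be the middle of the tab, not its end. The cameras differed by 2–4 mm on positions; I used the wrist camera.
- **Not checked:** I did not measure the other weights and objects again at the end. I saw no contact with them.

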